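Stack the turned rings on the sloping glue-up stand and clamp them

TASK

Thread the two loose wooden rings onto the leaning steel post of the glue-up stand, the larger ring first and the smaller one on top of it, each pushed fully home. Then swing the forked clamp bar down until it lies flat on the stack, and let go. Leave the glue bottle, the mug and the roll of tape alone.

Things in the scene. Friction and masses are not known exactly. Their poses are not given: they have to be found in the camera images.
- stand: plywood glue-up stand, fixed to the bench: a base board 190 x 120 x 12 mm carrying a work face 135 x 110 mm that slopes at 30 degrees, its low edge towards -x of the stand, its high edge towards +x. Origin: on the bench under the foot of the post, z up; the post's foot is 65 mm above it.
- post: steel post, 17 mm diameter, standing at right angles on the sloping face, so it leans 30 degrees from vertical towards -x of the stand. 60 mm long: straight for 50 mm, then tapering to 8.4 mm diameter at the tip. Origin: its foot, at the face. z runs up along the post, x up the slope, y across the slope (parallel to the clamp's hinge).
- large_ring: turned wooden ring, 58 mm outside diameter, 21 mm bore, 22 mm tall, lying flat on the bench. Origin: centre of its underside, z along its bore.
- large_ring_mid (a point): centre of the large ring, 11 mm above its underside on the bore's axis; 11 mm above the post's foot along the post when home.
- small_ring: turned wooden ring, 42 mm outside diameter, 21 mm bore, 22 mm tall, lying flat on the bench. Origin: centre of its underside, z along its bore.
- small_ring_mid (a point): centre of the small ring, 11 mm above its underside on the bore's axis; 33 mm above the post's foot along the post when home on the large ring.
- clamp (a joint): angle (rad) of the forked steel clamp bar about its hinge behind the post: 0 when it lies flat on the full stack (parallel to the sloping face, reaching to -x of the post frame), growing as it swings up and back (pi/2: parallel to the post), stop at 2.6. Stiff: stays where left. Starts open. Its fork, two 8 mm tines 24 mm apart, passes either side of the post.
- clamp_hinge (a point): middle of the clamp's hinge axis: 55 mm up the slope from the post and 50 mm above the sloping face (x = 55, z = 50 mm in the post's frame). The axis is parallel to the post frame's y.
- clamp_knob (a point): centre of the dark wooden barrel at the bar's free end, 130 mm from the hinge: a cylinder 22 mm in diameter and 24 mm long, its axis parallel to the hinge. It can be pinched on its two flat ends (24 mm) or pushed; fork and crosspiece end 36 mm from it towards the hinge, a 14 mm wide neck lies between.
- glue_bottle: white closed glue bottle with red cap, 60 mm diameter, 160 mm tall, upright; leave alone. Origin: centre of its underside.
- mug: white mug, 80 mm diameter, 95 mm tall, handle to its +y; leave alone. Origin: centre of its underside.
- tape_roll: roll of clear tape lying flat, 100 mm diameter, 76 mm hole, 48 mm tall; not one of the wooden rings, leave alone. Origin: centre of its underside.
Not all that is in view belongs to the job. What is shaped like the large_ring but orange or yellow is not meant.

How it is judged:
By the outcome, as a careful person would: the job done as asked, in the order asked, and still so for the second after the job is handed in, with the robot touching nothing.
It also fails if it takes over 67 s, if anything falls off the work surface, if the arm or the gripper's body presses on something with over 40 N, if the wrist force passes 120 N, or if a joint passes its speed limit or range.

ROBOT

A 6-joint arm with a two-finger parallel gripper is mounted at the origin on the work surface. World frame = base frame: x ahead of the robot, y to its left, z up, the work surface at z = 0. Lengths are in mm, angles in rad, forces in N, time in s.
With the tool pointing down it reaches from about 300 to 775 mm from the base axis. Payload 14.6 kg.
Tool frame: the origin (TCP) lies on the centre line of the jaws, within the pads' length; the fingertips stand 19 mm ahead of it and the grasp point (between the pads) is the TCP (bot.tip_reach is the distance from the TCP to the fingertips, in mm); z points along the fingers, y is the line along which they close (so a half turn about z gives the same grasp; the last joint's range is limited). The gripper opens to 85 mm and grips with 20 to 120 N. Pads are 22 mm wide; open, the fingers measure 114 mm over their backs; the gripper's body (76 mm by 85 mm) begins 54 mm behind the grasp point. The pads swing forward as they close: fully open they stand 13 mm farther back than shut.
Start: joints at [-1.207, 0.3, 1.521, -0, 1.321, -0.067], TCP at [229.671, -499.741, 250.281] pointing down, gripper open.
Joint ranges: [-3.03, 3.03], [-0.79, 2.21], [0.23, 2.52], [-1.04, 4.18], [0, 3.07], [-2.55, 2.55]. Speed limits (rad/s): [2.22, 2.22, 2.57, 3.14, 3.14, 3.14].

INTERFACE

Orientations are given as a unit quaternion [w, x, y, z].
In Python, from rig import bot gives the robot as it stands. Calls block until the motion is done:
- bot.move_to(position, orientation): joint-space move of the TCP to a pose.
- bot.servo_line(position, attitude=None, speed=150, until_force=None): straight line of the TCP; attitude=None keeps the orientation; speed is the mean speed in mm/s. With until_force (N) it stops when the force on the tool has changed by that much, and returns True; else False.
- bot.move_joints(angles): joint-space move.
- bot.move_gripper(opening, grip_force=None): finger opening in mm; grip_force is the grip in N (None keeps the last); returns when the fingers have stopped.
- bot.dwell(seconds).
- bot.ik(position, orientation): joint angles nearest the present ones, or None.
- bot.read_state(): the state.
- bot.read_camera(name): name is "scene" or "top" or "wrist"; returns a dict with "image" (384x512x3 uint8, blue, green, red), "depth" (384x512 float32, mm along the optical axis (not along the pixel's ray), 0 where there is no reading), "fovy" (degrees; the focal length in pixels is half the picture's height over the tangent of half this angle, whatever the lens; pixels are square), "cx", "cy" (the principal point, pixels), "eye" and "attitude" of the camera in the world; the wrist camera has in their place "mount" (4x4, takes a point from camera to tool coordinates, whose origin is the TCP and whose axes are the flange's). Camera axes: x right, y down, z forward; pixel columns grow to the right and rows downward; lengths in mm; the calibration is good to about 2 mm. A picture is of the moment at which its call begins: read the wrist's pose just before it.
A pose or a line that the arm cannot do raises bot.MotionError and nothing moves.
- bot.finish_job(): hands the job in; it is judged then, once.
The state is a dict: "clock": time; "joint_positions": joint angles; "qvel": joint speeds; "effort": joint torques, N m; "ee_pos": TCP position; "tool_rot": TCP orientation; "ft_force": force on the tool from outside, world axes, zero at the start; "moment": the same for the moment, N m; "grip_width": finger opening in mm; "grip_force": force on a finger pad.
Only numpy, scipy, OpenCV 4.12 (cv2) and the standard library are available. Lean on these libraries where they do the work, as an engineer would, in place of code of your own. Each camera call takes 0.05 s, during which the arm holds its last target. There are 200 camera calls.

## Working session

There is one attempt and no reset: what is moved stays moved. The work goes in short steps, each a Python script; the robot and the scene stay as the last script left them, time stands still between calls to the robot, and variables do not carry over. Pictures are saved under pics/ and viewed, at most 10 in all, crops included, and the job is handed in when it is done.

```bash
ls; mkdir -p pics
python3 - <<'E'
from rig import bot
import cv2,numpy as np,pickle
d={}
for n in("scene","top"):
    c=bot.read_camera(n); d[n]=c; cv2.imwrite(f"pics/{n}0.png",c["image"])
    print(n,{k:v for k,v in c.items() if k not in("image","depth")})
pickle.dump(d,open("cams.pkl","wb"))
print(bot.read_state())
print(bot.read_camera("wrist")["mount"])
cv2.imwrite("pics/both0.png",np.vstack([d["scene"]["image"],d["top"]["image"]])[:,:])
E
```

```text
pics
scene {'fovy': 42.12235259997776, 'cx': 251.84018699446804, 'cy': 191.78288389312917, 'eye': array([1126.75103405, -166.95932215, 1190.26570092]), 'attitude': array([-0.20654054,  0.80233406,  0.54141367, -0.14308145])}
top {'fovy': 49.40814741939962, 'cx': 259.9271917299122, 'cy': 191.5058428701603, 'eye': array([ 369.91966475,   60.71135583, 1191.45571937]), 'attitude': array([-0.06476756,  0.71166143, -0.69591369,  0.07104436])}
{'clock': 0.1, 'joint_positions': array([-1.20658094e+00,  3.00416913e-01,  1.52148475e+00,  3.44933666e-05,
        1.32069868e+00, -6.66178804e-02]), 'qvel': array([-0.00113085, -0.00059694, -0.00321348, -0.00014477,  0.00139691,
        0.00010833]), 'effort': array([ 1.93592670e-03, -5.44376707e+01, -3.62371302e+01, -6.06269509e-05,
        3.02604843e-03,  2.51727437e-05]), 'ee_pos': array([ 229.62793217, -499.57743848,  249.79178025]), 'tool_rot': array([-5.00753673e-04,  9.76888212e-01,  2.13750246e-01, -5.81717143e-05]), 'ft_force': array([-0.43888767,  0.04382891,  0.08654105]), 'moment': array([ 0.03356428, -0.01525771,  0.03385765]), 'grip_force': 0.0, 'grip_width': 85.72858765133063}
[[-6.28585714e-04 -9.59826628e-01 -2.80593032e-01  7.12762618e+01]
 [ 9.99999440e-01 -3.64425936e-04 -9.93608581e-04  3.46591233e-01]
 [ 8.51436595e-04 -2.80593500e-01  9.59826319e-01 -1.23869155e+02]
 [ 0.00000000e+00  0.00000000e+00  0.00000000e+00  1.00000000e+00]]
```

View pics/scene0.png

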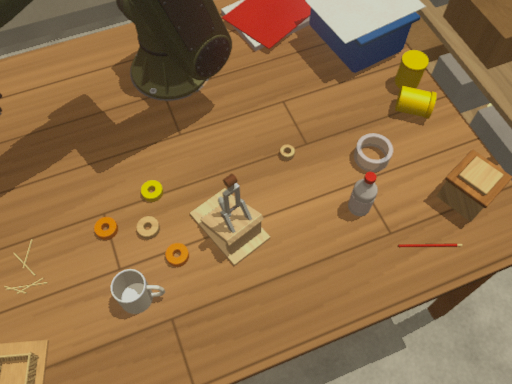

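View pics/top0.png

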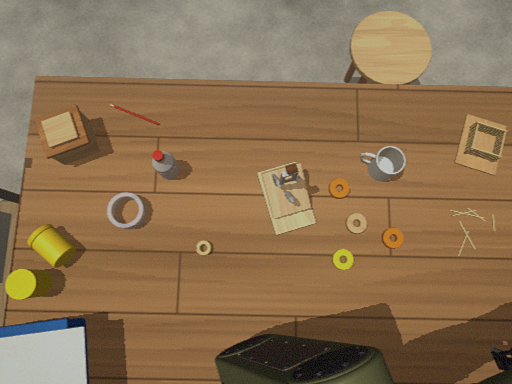

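The scene view shows the large ring at (147,227), small at (287,152), and stand at about (232,222). The top view shows large at (357,223), small at (204,247), stand at (287,198), with the clamp knob at (291,169) and the low edge towards the robot.

```bash
cat > h.py <<'E'
import numpy as np,cv2,pickle
from scipy.spatial.transform import Rotation as R
def rot(q): return R.from_quat([q[1],q[2],q[3],q[0]]).as_matrix()
def quat(M):
    q=R.from_matrix(M).as_quat(); return np.array([q[3],q[0],q[1],q[2]])
def cam(c,st=None):
    "returns eye, rotation cam->world, f"
    f=c["image"].shape[0]/2/np.tan(np.radians(c["fovy"])/2)
    if "mount" in c:
        T=rot(st["tool_rot"]); m=c["mount"]
        return st["ee_pos"]+T@m[:3,3],T@m[:3,:3],f
    return np.array(c["eye"]),rot(c["attitude"]),f
def ray(c,k,uv):
    e,M,f=k; uv=np.atleast_2d(uv)
    d=np.c_[(uv[:,0]-c["cx"])/f,(uv[:,1]-c["cy"])/f,np.ones(len(uv))]@M.T
    return e,d
def onplane(c,k,uv,z):
    e,d=ray(c,k,uv); return e+d*((z-e[2])/d[:,2])[:,None]
def cloud(c,k):
    h,w=c["depth"].shape; u,v=np.meshgrid(np.arange(w),np.arange(h))
    e,d=ray(c,k,np.c_[u.ravel(),v.ravel()])
    return (e+d*c["depth"].reshape(-1,1)).reshape(h,w,3)
def proj(c,k,P):
    e,M,f=k; q=(np.atleast_2d(P)-e)@M
    return np.c_[q[:,0]/q[:,2]*f+c["cx"],q[:,1]/q[:,2]*f+c["cy"]]
E
python3 - <<'E'
from h import *
d=pickle.load(open("cams.pkl","rb"))
np.set_printoptions(precision=1,suppress=True)
pts={"scene":dict(L=(147,227),S=(287,152),foot=(232,222),knob=(231,181)),"top":dict(L=(357,223),S=(204,247),foot=(287,198),knob=(291,169))}
ims=[]
for n,c in d.items():
    k=cam(c); P=cloud(c,k)
    for m,(u,v) in pts[n].items():
        w=P[v-8:v+9,u-8:u+9].reshape(-1,3); w=w[c["depth"][v-8:v+9,u-8:u+9].ravel()>0]
        print(n,m,onplane(c,k,[(u,v)],22)[0],"z range",np.percentile(w[:,2],[2,50,98]))
    u,v=pts[n]["foot"]
    ims.append(cv2.resize(c["image"][v-50:v+50,u-60:u+60],None,fx=6,fy=6,interpolation=cv2.INTER_CUBIC)[:, :])
cv2.imwrite("pics/crop0.png",cv2.resize(np.hstack(ims),(800,333)))
E
```

```text
scene L [ 515.5 -220.8   22. ] z range [ 0.6 23.2 28. ]
scene S [439.3 208.   22. ] z range [-1.7 14.1 28. ]
scene foot [584.6 -12.1  22. ] z range [ 71.8  92.5 145.4]
scene knob [468.4  29.1  22. ] z range [ -2.6 239.1 280.3]
top L [ 513.7 -223.    22. ] z range [-3.  20.8 26.6]
top S [437.1 204.8  22. ] z range [-5.8  4.2 24.7]
top foot [580.8 -24.8  22. ] z range [ 43.9  62.3 116.5]
top knob [666.1 -35.6  22. ] z range [ -2.2 222.7 277.4]
```

View pics/crop0.png

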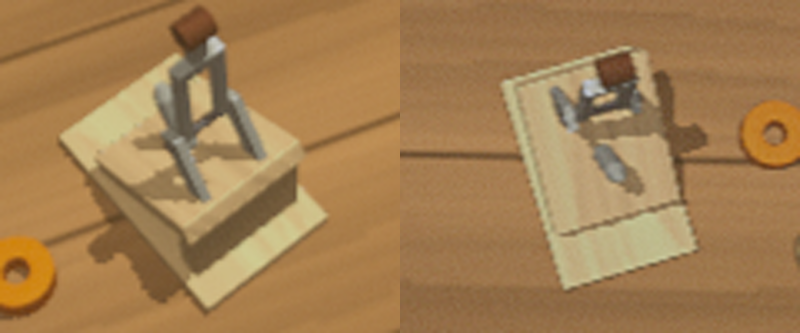

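Stand's +x points away from the robot, so the post leans towards the robot and the clamp is open behind it. Next: wrist views, two per object.

```bash
cat > v.py <<'E'
from rig import bot
from h import *
def down(yaw): # tool z down, tool x at world yaw
    x=np.array([np.cos(yaw),np.sin(yaw),0]); z=np.array([0,0,-1.]); return quat(np.c_[x,np.cross(z,x),z])
def shot(name,p,q):
    bot.move_to(p,q); st=bot.read_state(); c=bot.read_camera("wrist"); c["st"]=st
    cv2.imwrite(f"pics/{name}.png",c["image"]); pickle.dump(c,open(f"{name}.pkl","wb")); return c
E
python3 - <<'E'
from v import *
print("reach",bot.tip_reach)
V=[("L1",(475,-260,240),np.pi),("L2",(475,-180,240),np.pi),("T1",(470,-70,360),np.pi),("T2",(490,50,360),np.pi),("S1",(400,165,240),np.pi),("S2",(400,245,240),np.pi)]
for n,p,y in V:
    try: shot(n,p,down(y)); print(n,bot.read_state()["clock"],bot.read_state()["joint_positions"].round(2))
    except bot.MotionError as e: print(n,e)
import os
g=[cv2.imread(f"pics/{n}.png") for n,_,_ in V if os.path.exists(f"pics/{n}.png")]
g+= [g[0]*0]*(6-len(g))
cv2.imwrite("pics/grid1.png",cv2.resize(np.vstack([np.hstack(g[:2]),np.hstack(g[2:4]),np.hstack(g[4:])]),(533,600)))
E
```

```text
reach 19.0
L1 2.0 [-0.57  0.29  1.56 -0.    1.29 -2.14]
L2 2.4667 [-0.43  0.22  1.65 -0.    1.27 -2.01]
T1 3.2083 [-0.23  0.07  1.55 -0.    1.53 -1.8 ]
T2 3.8167 [ 0.03  0.11  1.5  -0.    1.53 -1.54]
S1 4.65 [ 0.3   0.04  1.84 -0.    1.25 -1.27]
S2 5.1167 [ 0.47  0.13  1.75 -0.    1.26 -1.1 ]
```

View pics/grid1.png

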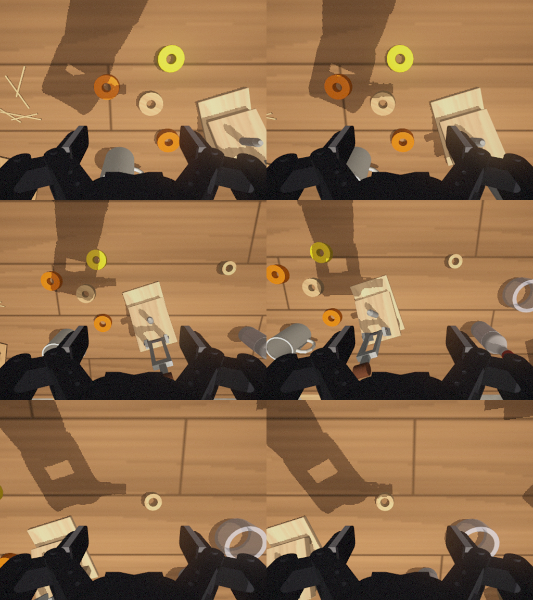

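The rings, post and stand are visible in the wrist views: post near T1 (285,228) and T2 (200,220), knob at T2 (184,328). I'll measure the rings and crop the stand.

Run:
```python
from h import *
np.set_printoptions(precision=1,suppress=True)
def tri(rs):
    A=np.zeros((3,3));b=np.zeros(3)
    for e,d in rs:
        d=d[0]/np.linalg.norm(d[0]);m=np.eye(3)-np.outer(d,d);A+=m;b+=m@e
    return np.linalg.solve(A,b)
for nm,xy in(("L",(514,-222)),("S",(438,206))):
    rs=[];hs=[]
    for i in"12":
        c=pickle.load(open(nm+i+".pkl","rb"));k=cam(c,c["st"]);u,v=proj(c,k,[(*xy,15)])[0].astype(int)
        r=45;o=(max(u-r,0),max(v-r,0));im=c["image"][o[1]:v+r,o[0]:u+r]
        P=cloud(c,k)[o[1]:v+r,o[0]:u+r]
        lab=cv2.cvtColor(im,cv2.COLOR_BGR2HSV); 
        m=((P[:,:,2]>7)&(P[:,:,2]<60)).astype(np.uint8)
        sm=((lab[:,:,1]<135)&(lab[:,:,2]>110)).astype(np.uint8)
        cs,h=cv2.findContours(sm,cv2.RETR_CCOMP,cv2.CHAIN_APPROX_NONE)
        j=max(range(len(cs)),key=lambda a:cv2.contourArea(cs[a])); el=cv2.fitEllipse(cs[j])
        ch=[a for a in range(len(cs)) if h[0][a][3]==j]
        cc=np.array(el[0])+o; rs.append(tuple(ray(c,k,cc)))
        print(nm,i,"outer",cc,el[1],"z11",onplane(c,k,cc,11)[0])
        if ch:
            q=max(ch,key=lambda a:cv2.contourArea(cs[a])); (x,y),rr=cv2.minEnclosingCircle(cs[q]); hc=np.array([x,y])+o
            hs.append(tuple(ray(c,k,hc)));print("  hole",hc,rr,onplane(c,k,hc,22)[0])
        t=P[m>0]; print("  depth top z",np.median(t[:,2]),"n",len(t),"mid",(t.min(0)+t.max(0))/2,"mean",t.mean(0))
    print(nm,"tri",tri(rs),"hole",tri(hs) if len(hs)>1 else None)
a=cv2.imread("pics/T1.png")[145:345,225:360];b=cv2.imread("pics/T2.png")[145:345,150:285]
cv2.imwrite("pics/stand1.png",cv2.resize(np.hstack([a,b]),(800,593),interpolation=cv2.INTER_CUBIC))
```

```text
L 1 outer [287.9 197.5] (104.41947937011719, 106.06259155273438) z11 [ 514. -222.   11.]
  hole [270.  190.5] 17.241039276123047 [ 501.7 -244.9   22. ]
  depth top z 21.895496331280242 n 1620 mid [ 513.  -221.5   15.8] mean [ 511.3 -221.9   21.1]
L 2 outer [229.2 206. ] (79.20559692382812, 111.25982666015625) z11 [ 525.5 -214.7   11. ]
  hole [227.5 200.5] 6.670932292938232 [ 514.7 -215.5   22. ]
  depth top z 21.877511635500525 n 1620 mid [ 513.2 -221.2   15.9] mean [ 511.2 -220.6   21.1]
L tri [ 528.5 -218.   -15.8] hole [ 559.2 -234.9 -145.6]
S 1 outer [292.  198.3] (93.69486999511719, 104.05754852294922) z11 [442.  208.1  11. ]
  hole [312. 181.] 8.062357902526855 [416.8 229.9  22. ]
  depth top z 21.703633040096463 n 800 mid [434.6 208.1  15.7] mean [433.4 207.8  20.4]
S 2 outer [226.9 200.5] (96.9770736694336, 101.02293395996094) z11 [443.8 207.4  11. ]
  hole [251. 172.] 7.035815238952637 [404.9 238.   22. ]
  depth top z 21.669602157660393 n 797 mid [434.8 208.7  15.5] mean [433.2 208.9  20.4]
S tri [441.8 207.8  14.2] hole [418.  236.4  -8.1]
```

View pics/stand1.png

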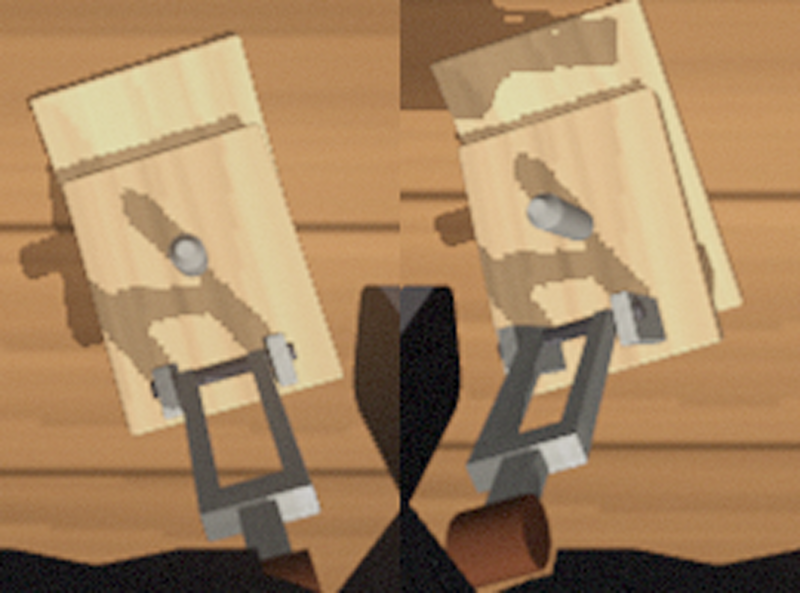

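The stand crops show the face corners at T1 crop (65,180), (247,122), (342,378), (135,433), the post tip at T1 (186,255) / T2 (543,213), and the open clamp's knob at T2 (500,540).

```bash
cat > m.py <<'E'
from h import *
np.set_printoptions(precision=1,suppress=True)
def tri(rs):
    A=np.zeros((3,3));b=np.zeros(3)
    for e,d in rs:
        d=d[0]/np.linalg.norm(d[0]);m=np.eye(3)-np.outer(d,d);A+=m;b+=m@e
    return np.linalg.solve(A,b)
def ring(nm,xy,r):
    rs=[];ms=[]
    for i in"12":
        c=pickle.load(open(nm+i+".pkl","rb"));k=cam(c,c["st"]);P=cloud(c,k)
        m=(P[:,:,2]>18)&(P[:,:,2]<27)&(np.hypot(P[:,:,0]-xy[0],P[:,:,1]-xy[1])<r+6)
        cs,_=cv2.findContours(m.astype(np.uint8),0,cv2.CHAIN_APPROX_NONE);C=max(cs,key=cv2.contourArea)
        e=cv2.fitEllipse(C);rs.append(ray(c,k,e[0]))
        w=onplane(c,k,C[:,0].astype(float),22);ctr,rad=cv2.minEnclosingCircle(w[:,:2].astype(np.float32));ms.append(np.r_[onplane(c,k,e[0],22)[0,:2],ctr,rad])
    print(nm,"tri",tri(rs),"ellipse@22, circle, r",*ms)
E
python3 - <<'E'
from m import *
ring("L",(513,-221),29);ring("S",(435,208),21)
c1,c2=[pickle.load(open(f"T{i}.pkl","rb")) for i in(1,2)];k1,k2=cam(c1,c1["st"]),cam(c2,c2["st"])
s=800/270
px={"fLL":((65,180),(460,145)),"fLR":((247,122),(655,88)),"fHR":((342,378),(720,340)),"bLL":((30,100),(432,66)),"bLR":((240,36),(637,0)),"tip":((186,255),(543,213)),"foot":((190,262),(580,227))}
Q={}
for n,(a,b) in px.items():
    ua=np.array(a)/s+(225,145);ub=(np.array(b)-(400,0))/s+(150,145)
    Q[n]=tri([ray(c1,k1,ua),ray(c2,k2,ub)]);print(n,ua,ub,Q[n])
for e in(("fLR","fLL"),("bLR","bLL"),("fLR","fHR")):
    d=Q[e[1]]-Q[e[0]];print(e,d,np.linalg.norm(d),np.degrees(np.arctan2(d[1],d[0])))
for n,c,k,(a,b) in(("T1",c1,k1,((65,180),(342,378))),("T2",c2,k2,((60,145),(320,340)))):
    P=cloud(c,k)
    # face: polygon near post, inner band
    poly=(np.array([(90,200),(235,150),(280,260),(120,290)] if n=="T1" else [(75,160),(240,115),(290,280),(100,240)])/s+((225,145) if n=="T1" else (150,145))).astype(np.int32)
    m=np.zeros(P.shape[:2],np.uint8);cv2.fillPoly(m,[poly],1);p=P[m>0]
    A=np.c_[p[:,:2],np.ones(len(p))];w=np.ones(len(p),bool)
    for _ in range(8):
        co=np.linalg.lstsq(A[w],p[w,2],rcond=None)[0];res=p[:,2]-A@co;w=abs(res)<3
    nn=np.r_[-co[:2],1];nn/=np.linalg.norm(nn)
    print(n,"normal",nn.round(4),"slope",np.degrees(np.arccos(nn[2])),"yaw",np.degrees(np.arctan2(-nn[1],-nn[0])),w.mean(),"res",res[w].std())
    po=p[res>25]
    h=(po-[0,0,0])@nn-(np.r_[0,0,co[2]]@nn); print("post heights max",h.max())
    t=po[h>h.max()-2.5];print("tip mean",t.mean(0),len(t),"foot on plane",t.mean(0)-nn*h[h>h.max()-2.5].mean())
    for lo,hi in((20,35),(35,50)):
        q=po[(h>lo)&(h<hi)];
        if len(q):print("shaft",lo,(q-nn*h[(h>lo)&(h<hi)][:,None]).mean(0))
# knob
for n,c,k in(("T2",c2,k2),("scene",None,None),("top",None,None)):
    if c is None:c=pickle.load(open("cams.pkl","rb"))[n];k=cam(c)
    hsv=cv2.cvtColor(c["image"],cv2.COLOR_BGR2HSV);P=cloud(c,k)
    m=((P[:,:,2]>140)&(P[:,:,2]<290)&(np.hypot(P[:,:,0]-640,P[:,:,1]+10)<110)&((hsv[:,:,0]<15)|(hsv[:,:,0]>170))&(hsv[:,:,1]>90)&(hsv[:,:,2]<150)).astype(np.uint8)
    N,l,stt,cen=cv2.connectedComponentsWithStats(m);j=1+np.argmax(stt[1:,4]);print(n,"knob",cen[j],stt[j],np.median(P[l==j],0))
E
```

```text
L tri [ 512.9 -221.3   19.4] ellipse@22, circle, r [ 512.1 -221.6  512.7 -221.6   28.9] [ 512.1 -221.   512.7 -221.2   28.9]
S tri [434.7 208.4  19.6] ellipse@22, circle, r [434.  208.1 434.1 208.   21. ] [433.9 208.6 434.1 208.7  21. ]
fLL [246.9 205.8] [170.2 193.9] [551.8 -87.   35.2]
fLR [308.4 186.2] [236.1 174.7] [528.  15.   4.]
fHR [340.4 272.6] [258.  259.8] [632.6  50.9  99.3]
bLL [235.1 178.8] [160.8 167.3] [ 514.4 -106.9    8. ]
bLR [306.  157.2] [230. 145.] [477.7   7.1  14. ]
tip [287.8 231.1] [198.3 216.9] [562.  -29.2 110.7]
foot [289.1 233.4] [210.8 221.6] [588.9 -21.2  59.4]
('fLR', 'fLL') [  23.8 -102.    31.2] 109.26696792252983 -76.86338130870166
('bLR', 'bLL') [  36.7 -114.1   -6.1] 119.97976283862864 -72.1556180382359
('fLR', 'fHR') [104.6  35.9  95.3] 145.93828044946395 18.93650144199615
T1 normal [-0.5 -0.2  0.9] slope 29.98301451745503 yaw 17.81395408601937 0.9191919191919192 res 0.9575907906420041
post heights max 457.25028955344044
tip mean [399.1 -71.2 482.6] 8 foot on plane [616.7  -1.3  86.6]
shaft 20 [589.  -18.4  68.3]
shaft 35 [588.1 -20.1  67.6]
T2 normal [-0.5 -0.2  0.9] slope 29.91882654617877 yaw 17.967162659800255 0.8988505747126436 res 0.9386777891380615
post heights max 429.2956246512476
tip mean [419.4  49.4 482.8] 12 foot on plane [623.1 115.4 110.7]
shaft 20 [585.9 -15.9  67. ]
shaft 35 [586.  -16.2  67. ]
T2 knob [183.1 326.9] [165 312  36  31 821] [599.7 -13.2 272.9]
scene knob [230.1 179.7] [224 173  13  14 104] [607.9 -14.1 275.3]
top knob [291.2 168.5] [286 164  12  11  83] [603.7 -14.8 274.5]
```

```bash
cat >> v.py <<'E'
PSI=np.radians(17.9)
N=np.array([-.5*np.cos(PSI),-.5*np.sin(PSI),.8660254]); XS=np.array([.8660254*np.cos(PSI),.8660254*np.sin(PSI),.5])
YS=np.cross(N,XS)
QT=quat(np.c_[-XS,np.cross(-N,-XS),-N])
E
python3 - <<'E'
from v import *
from m import tri
np.set_printoptions(precision=1,suppress=True)
c=[pickle.load(open(f"T{i}.pkl","rb")) for i in(1,2)]
for x,name in zip(c,"12"):
    k=cam(x,x["st"]);P=cloud(x,k);o=np.array([588,-19,65.])
    q=(P.reshape(-1,3)-o);h=q@N;a=q@XS;b=q@YS;near=np.hypot(a,b)<25
    for lo,hi in((57,63),(52,57),(30,50)):
        w=near&(h>lo)&(h<hi);print(name,lo,w.sum(),"x",np.percentile(a[w],[2,50,98]),"y",np.percentile(b[w],[2,50,98]))
    w=near&(h<5)&(np.hypot(a,b)>12);print("face h",np.median(h[w]))
    px=((186,255),(143,213))[int(name)-1];off=((225,145),(150,145))[int(name)-1]
    print("tip px -> foot",onplane(x,k,np.array(px)/(800/270)+off,117)[0]-60*N)
    w=(np.abs(b)<14)&(q[:,2]>150)&(q[:,2]<250);print("knob-ish cloud",np.median(P.reshape(-1,3)[w],0),w.sum())
print("pick ik",bot.ik((512.8,-221.4,22),down(np.pi+PSI)))
for h in(120,24):print(bot.ik(np.array([588,-19,65])+h*N,QT))
hinge=np.array([588,-19,65])+55*XS+50*N
for a in(2.05,1.5,1,.5,0):
    print(a,bot.ik(hinge+130*(-np.cos(a)*XS+np.sin(a)*N),QT))
E
```

```text
1 57 54 x [-9.3 -3.2  1.4] y [-7.  -1.6  3.6]
1 52 53 x [-11.   -1.8   3.9] y [-9.7 -0.9  5.8]
1 30 10 x [1.7 4.  4.6] y [-6.4 -0.9  4.4]
face h 2.2755714865964762
tip px -> foot [588.1 -20.7  65. ]
knob-ish cloud [599.5 -14.5 233.6] 787
2 57 65 x [-8.3 -2.3  2.1] y [-6.4 -0.6  3.8]
2 52 48 x [-10.6  -0.6   3.9] y [-8.1  2.9  6.2]
2 30 58 x [-8.3  1.5  4.6] y [-5.   4.6  6.6]
face h 2.328177251022513
tip px -> foot [587.8 -18.6  65. ]
knob-ish cloud [600.  -13.1 266.1] 1400
pick ik [-0.5  0.6  1.7 -0.   0.9 -2.4]
[-0.3  0.2  2.   0.5  0.6 -2.5]
None
2.05 [-0.2  0.2  1.7  0.3  0.8 -2.2]
1.5 [-0.2  0.1  1.9  0.4  0.8 -2.3]
1 [-0.3  0.1  2.   0.5  0.7 -2.5]
0.5 None
0 None
```

```bash
cat >> v.py <<'E'
def qp(phi,tilt=0): # tool z=-N (tilted about YS by tilt), tool x = -XS rotated by phi about N
    M=np.c_[-XS,np.cross(-N,-XS),-N]
    return quat(R.from_rotvec(YS*tilt).as_matrix()@R.from_rotvec(N*phi).as_matrix()@M)
E
python3 - <<'E'
from v import *
np.set_printoptions(precision=2,suppress=True)
F=np.array([585.5,-21,65])
for d in(-60,-40,-25,25,40,60,180):
    print(d,[None if (j:=bot.ik(F+h*N,qp(np.radians(d)))) is None else j for h in(130,22)])
hinge=F+55*XS+50*N
for t in(0,-.3,.3):
  for a in(2.05,1,0):
    print("flip",t,a,bot.ik(hinge+130*(-np.cos(a)*XS+np.sin(a)*N),qp(np.pi,t)))
ms=[]
for n,p in(("U1",(495,10,225)),("U2",(495,-60,225))):
    c=shot(n,p,down(np.pi));k=cam(c,c["st"]);P=cloud(c,k)
    hsv=cv2.cvtColor(c["image"],cv2.COLOR_BGR2HSV)
    q=P.reshape(-1,3)-F;h=q@N;a=q@XS;b=q@YS;near=np.hypot(a,b)<22
    w=(np.hypot(a,b)<45)&(abs(h)<6)&(np.hypot(a,b)>12)&(a<20);print(n,"face h",np.median(h[w]),"bench z",np.median(P[...,2][(abs(P[...,2])<8)]))
    for lo,hi in((57,63),(53,57)):
        w=near&(h>lo)&(h<hi);print("  ",lo,w.sum(),"x",np.percentile(a[w],[3,50,97]),"y",np.percentile(b[w],[3,50,97]))
    u,v=proj(c,k,[F+55*N])[0].astype(int);print(u,v);ms.append(cv2.resize(c["image"][max(v-50,0):v+50,u-65:u+65],(390,300),interpolation=cv2.INTER_CUBIC))
    print("origin",u-65,max(v-50,0))
cv2.imwrite("pics/U.png",np.hstack(ms));print(bot.read_state()["clock"])
E
```

```text
-60 [array([-0.27,  0.14,  1.97,  0.48,  0.63, -1.44]), array([-0.2 ,  0.4 ,  1.91,  0.62,  0.44, -1.55])]
-40 [array([-0.27,  0.14,  1.97,  0.48,  0.63, -1.79]), array([-0.2 ,  0.4 ,  1.91,  0.62,  0.44, -1.9 ])]
-25 [array([-0.27,  0.14,  1.97,  0.48,  0.63, -2.05]), array([-0.2 ,  0.4 ,  1.91,  0.62,  0.44, -2.16])]
25 [None, None]
40 [None, None]
60 [None, None]
180 [array([-0.27,  0.14,  1.97,  0.48,  0.63,  0.65]), array([-0.2 ,  0.4 ,  1.91,  0.62,  0.44,  0.54])]
flip 0 2.05 [-0.18  0.19  1.69  0.33  0.81  0.91]
flip 0 1 [-0.3   0.06  2.02  0.48  0.68  0.64]
flip 0 0 [-0.3   0.31  2.1   0.8   0.41  0.27]
flip -0.3 2.05 [-0.23  0.13  1.86  0.81  0.55  0.45]
flip -0.3 1 [-0.39  0.03  2.17  1.14  0.55 -0.02]
flip -0.3 0 [-0.39  0.34  2.22  1.77  0.5  -0.75]
flip 0.3 2.05 [-0.12  0.3   1.49  0.1   1.14  1.1 ]
flip 0.3 1 [-0.22  0.15  1.85  0.14  0.95  0.96]
flip 0.3 0 [-0.22  0.36  1.94  0.19  0.66  0.9 ]
U1 face h 0.7177133784232953 bench z 0.09535254713225072
   57 131 x [-5.77 -0.89  3.94] y [-5.3   0.08  4.68]
   53 74 x [-7.68  0.21  5.8 ] y [-5.7   3.14  6.44]
212 263
origin 147 213
U2 face h 0.7503211969065187 bench z 0.10862899298149387
   57 132 x [-5.65 -0.89  3.88] y [-5.48 -0.53  4.07]
   53 89 x [-7.71 -0.57  5.78] y [-7.39  0.15  6.23]
291 263
origin 226 213
6.6
```

View pics/U.png

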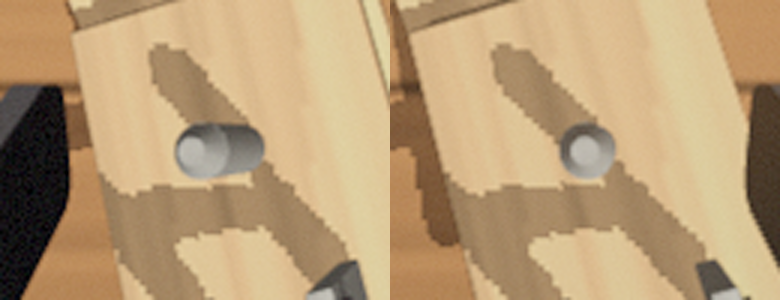

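The tip in the U1 crop is at (197,152) and in U2 at (587,150). This agrees with the depth, so the foot is at about (584.4,-21.8,65). Next is the large ring.

```bash
cat >> v.py <<'E'
F=np.array([584.4,-21.8,65.]); PH=np.radians(-30)
def s(): 
    t=bot.read_state(); return "t%.1f F%s w%.1f g%.0f p%s"%(t["clock"],t["ft_force"].round(1),t["grip_width"],t["grip_force"],t["ee_pos"].round(1))
def pick(x,y,op,z=22):
    q=down(np.pi+PSI)
    bot.move_gripper(op,50); bot.move_to((x,y,110),q); bot.servo_line((x,y,z),speed=120); print("down",s())
    bot.move_gripper(op-35,50); print("grip",s())
    bot.servo_line((x,y,170),speed=200); print("lift",s())
E
python3 - <<'E'
from v import *
pick(512.8,-221.4,70)
bot.move_to(F+125*N,qp(PH)); print(s())
c=bot.read_camera("wrist"); cv2.imwrite("pics/hold1.png",c["image"])
E
```

```text
down t8.6 F[0.7 0.7 1.2] w69.8 g0 p[ 513.3 -221.5   22.8]
grip t8.9 F[-3.5  1.7 11. ] w56.1 g51 p[ 513.4 -221.6   23.6]
lift t9.8 F[ 0.1 -0.6 -1.8] w56.1 g53 p[ 512.3 -221.2  168.9]
t10.5 F[-0.8 -0.7  0.6] w56.0 g53 p[525.2 -41.6 173.1]
```

View pics/hold1.png

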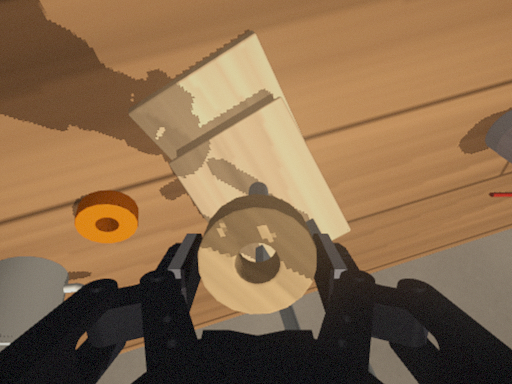

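The held ring shows its hole at (260,258), with the post tip visible at (259,190). I'll check the ring's tilt and offset in the tool frame by depth, then thread it.

```bash
cat >> v.py <<'E'
def inhand(r):
    st=bot.read_state();c=bot.read_camera("wrist");T=rot(st["tool_rot"])
    P=(cloud(c,cam(c,st)).reshape(-1,3)-st["ee_pos"])@T
    w=(np.hypot(P[:,0],P[:,1])<r+4)&(abs(P[:,2])<12)&(abs(P[:,1])<r-5); p=P[w]
    for _ in range(6):
        A=np.c_[p[:,:2],np.ones(len(p))];co=np.linalg.lstsq(A,p[:,2],rcond=None)[0];e=abs(p[:,2]-A@co);p=p[e<max(1.5,np.percentile(e,85) if _<3 else 1.5)]
    sl=p[abs(p[:,1])<5]
    (cx,cy),rad=cv2.minEnclosingCircle(p[:,:2].astype(np.float32))
    print("in hand: plane",co.round(3),"n",len(p),"x ext",np.percentile(sl[:,0],[1,99]).round(1),"circ",round(cx,1),round(cy,1),round(rad,1))
    return co
E
python3 - <<'E'
from v import *
inhand(29)
E
```

```text
in hand: plane [ 0.002 -0.002  1.698] n 7542 x ext [-28.5  27.5] circ -0.7 -0.5 29.1
```

```bash
cat >> v.py <<'E'
def thread(base,uh,q):
    "base: height along post where the underside comes to rest; uh: TCP above underside"
    T=rot(q)
    print("a",bot.servo_line(F+(base+20+uh)*N,speed=90,until_force=20),s())
    print("b",bot.servo_line(F+(base-5+uh)*N,speed=30,until_force=15),s())
    t=bot.read_state();print("h",(t["ee_pos"]-F)@N-uh,"lat",((t["ee_pos"]-F)@XS).round(1),((t["ee_pos"]-F)@YS).round(1))
E
python3 - <<'E'
from v import *
thread(0,23.7,qp(PH))
E
```

```text
a False t11.7 F[ 0.5  0.4 -0.8] w56.1 g53 p[563.7 -28.6 103.3]
b True t12.4 F[-4.3  0.5  8. ] w56.3 g53 p[573.5 -25.2  85.1]
h -0.5569561933789977 lat 0.2 0.1
```

```bash
cat >> v.py <<'E'
def check(top,r):
    st=bot.read_state();c=bot.read_camera("wrist");P=cloud(c,cam(c,st)).reshape(-1,3)-F
    h,a,b=P@N,P@XS,P@YS;w=(np.hypot(a,b)<r+3)&(np.hypot(a,b)>11)&(abs(h-top)<8)
    A=np.c_[a[w],b[w],np.ones(w.sum())];co=np.linalg.lstsq(A,h[w],rcond=None)[0]
    w2=w&(abs(h-top)<3);(x,y),rad=cv2.minEnclosingCircle(np.c_[a,b][w2].astype(np.float32))
    print("ring top h med",np.median(h[w]).round(1),"plane",co.round(3),w.sum(),"circ",round(x,1),round(y,1),round(rad,1)); return c
E
python3 - <<'E'
from v import *
bot.move_gripper(80);print(s())
bot.servo_line(F+150*N,speed=180);print(s())
check(22,29)
pick(434.2,208.4,60)
bot.move_to(F+140*N,qp(PH));print(s());inhand(21)
E
```

```text
t12.7 F[-0.6  0.7 -0.7] w79.9 g0 p[573.  -25.3  84.5]
t13.6 F[ 0.6 -0.5 -1. ] w79.8 g0 p[513.  -44.7 194.1]
ring top h med 21.7 plane [ 9.000e-03 -4.000e-03  2.162e+01] 2553 circ -2.2 -0.5 28.9
down t15.9 F[-0.3 -0.3  0.2] w59.8 g0 p[434.6 208.4  22.6]
grip t16.2 F[-2.9 -2.   9.9] w40.3 g49 p[434.7 208.6  23.1]
lift t17.1 F[-0.4  0.3 -0.2] w40.3 g50 p[433.7 208.2 169. ]
t18.2 F[ 0.5  0.3 -0.2] w40.3 g50 p[517.7 -42.5 185.8]
in hand: plane [ 1.000e-03 -0.000e+00  1.284e+00] n 3224 x ext [-20.9  19.4] circ -0.9 -0.2 20.8
```

Large ring is home and flat. The small ring sits square in the hand, so I'll thread it.

Run:
```python
from v import *
thread(22,23.3,qp(PH))
h=(bot.read_state()["ee_pos"]-F)@N-23.3
if abs(h-22)<2.5:
    bot.move_gripper(75);print(s())
    bot.servo_line(F+170*N,speed=180);print(s())
    c=check(44,21)
    st=bot.read_state();P=cloud(c,cam(c,st)).reshape(-1,3)-F
    # clamp knob: profile in hinge plane
    bot.move_to((470,10,330),down(np.pi));st=bot.read_state();c=bot.read_camera("wrist");cv2.imwrite("pics/stack.png",c["image"]);pickle.dump((c,st),open("stack.pkl","wb"))
    k=cam(c,st);P=cloud(c,k);hsv=cv2.cvtColor(c["image"],cv2.COLOR_BGR2HSV)
    m=((P[...,2]>200)&(P[...,2]<290)&(hsv[...,1]>90)&(np.hypot(P[...,0]-605,P[...,1]+14)<60))
    q=P[m]-F;print("knob",m.sum(),np.percentile(q@XS,[2,50,98]),np.percentile(q@YS,[2,50,98]),np.percentile(q@N,[2,50,98]))
```

```text
a False t19.2 F[-0.1 -0.1  0.5] w40.1 g50 p[553.4 -31.8 122. ]
b True t19.9 F[-8.6 -0.4 10.7] w40.2 g52 p[563.  -28.7 103.8]
h 21.563245317176463 lat -0.1 0.0
t20.3 F[-0.1 -1.5  0.1] w75.0 g0 p[562.8 -28.6 103.3]
t21.2 F[-0.4 -0.4 -0.6] w74.9 g0 p[503.5 -47.8 211.5]
ring top h med 43.6 plane [ 2.1000e-02 -8.0000e-03  4.3448e+01] 1246 circ -0.6 -0.8 20.8
knob 30 [81.79591142 88.67099376 91.14314884] [-19.94164635   5.21208983  12.94848802] [110.78071131 122.22826866 126.37322759]
```

View pics/stack.png

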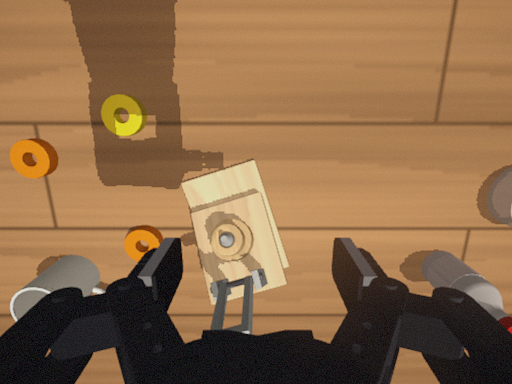

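The stack at (228,240) is concentric and home. The knob is out of this view, so I'll get its angle by triangulating the earlier views (scene, top, T2), which show it unmoved.

Run:
```python
from v import *
from m import tri
from scipy.optimize import minimize_scalar
d=pickle.load(open("cams.pkl","rb"));t2=pickle.load(open("T2.pkl","rb"))
V=[(t2,cam(t2,t2["st"]),(183.1,326.9)),(d["scene"],cam(d["scene"]),(230.1,179.7)),(d["top"],cam(d["top"]),(291.2,168.5))]
K=tri([ray(c,k,p) for c,k,p in V]);H=F+55*XS+50*N;r=K-H
print("K",K,"post frame",(K-F)@XS,(K-F)@YS,(K-F)@N,"r",np.linalg.norm(r),"a",np.arctan2(r@N,-r@XS))
kn=lambda a:H+130*(-np.cos(a)*XS+np.sin(a)*N)
for c,k,p in V: 
    o=minimize_scalar(lambda a:np.linalg.norm(proj(c,k,kn(a))[0]-p),bounds=(1.2,2.6),method="bounded");print(o.x,o.fun)
a=np.arctan2(r@N,-r@XS);print(kn(a))
for aa in np.r_[np.linspace(a,0,9),-.03]:
    for t in(0.,.25):print(round(aa,2),t,[None if (j:=bot.ik(kn(aa)+u*rot(qp(np.pi,t))[:,2],qp(np.pi,t))) is None else j.round(2) for u in(0,)])
print(bot.ik(kn(a)+70*N,qp(np.pi)),s())
```

```text
K [603.9 -14.5 268.9] post frame 119.97238763807212 0.9899312793446601 166.12988009768807 r 133.07343991151913 a 2.0808889809616224
2.0881508198625 0.39626532007611676
2.0751567470181023 1.5340230805255881
2.088729814370025 0.39996628099230075
[604.3 -15.4 265.8]
2.08 0.0 [array([-0.2,  0.2,  1.7,  0.3,  0.8,  0.9])]
2.08 0.25 [array([-0.1,  0.3,  1.5,  0.1,  1.1,  1.1])]
1.82 0.0 [array([-0.2,  0.1,  1.8,  0.3,  0.8,  0.9])]
1.82 0.25 [array([-0.2,  0.2,  1.6,  0.1,  1.1,  1.1])]
1.56 0.0 [array([-0.2,  0.1,  1.9,  0.4,  0.8,  0.8])]
1.56 0.25 [array([-0.2,  0.2,  1.7,  0.1,  1. ,  1. ])]
1.3 0.0 [array([-0.3,  0.1,  1.9,  0.4,  0.7,  0.7])]
1.3 0.25 [array([-0.2,  0.1,  1.8,  0.2,  1. ,  1. ])]
1.04 0.0 [array([-0.3,  0.1,  2. ,  0.5,  0.7,  0.7])]
1.04 0.25 [array([-0.2,  0.1,  1.9,  0.2,  0.9,  0.9])]
0.78 0.0 [array([-0.3,  0.1,  2.1,  0.5,  0.6,  0.6])]
0.78 0.25 [array([-0.2,  0.1,  1.9,  0.2,  0.8,  0.9])]
0.52 0.0 [array([-0.3,  0.1,  2.1,  0.6,  0.6,  0.5])]
0.52 0.25 [array([-0.3,  0.2,  2. ,  0.2,  0.8,  0.9])]
0.26 0.0 [array([-0.3,  0.2,  2.1,  0.7,  0.5,  0.4])]
0.26 0.25 [array([-0.2,  0.3,  2. ,  0.2,  0.7,  0.8])]
0.0 0.0 [array([-0.3,  0.3,  2.1,  0.8,  0.4,  0.3])]
0.0 0.25 [array([-0.2,  0.3,  2. ,  0.2,  0.6,  0.8])]
-0.03 0.0 [array([-0.3,  0.3,  2.1,  0.8,  0.4,  0.2])]
-0.03 0.25 [array([-0.2,  0.3,  2. ,  0.2,  0.6,  0.8])]
[-0.2  0.1  1.7  0.3  0.9  0.9] t22.0 F[ 0.6 -0.7 -0.1] w75.0 g0 p[469.9   9.9 328.1]
```

```bash
cat >> v.py <<'E'
H=F+55*XS+50*N
kn=lambda a:H+130*(-np.cos(a)*XS+np.sin(a)*N)
QC=qp(np.pi)
E
python3 - <<'E'
from v import *
a0=2.085; off=3*N
bot.move_gripper(60,30)
bot.move_to(kn(a0)+80*N,QC);print(s())
print(bot.servo_line(kn(a0)+off,speed=80,until_force=12),s())
bot.move_gripper(10,25);print(s())
t=bot.read_state()
if 20<t["grip_width"]<27:
    for a in np.linspace(a0,1.56,5)[1:]:
        bot.servo_line(kn(a)+off,speed=60);print(round(a,2),s())
        if np.linalg.norm(bot.read_state()["ft_force"])>60:break
E
```

```text
t24.5 F[-0.7  0.3  0.8] w59.9 g0 p[566.7 -27.5 335.1]
False t25.6 F[-0.5 -0.3 -0.1] w59.5 g0 p[603.4 -15.8 268.9]
t26.0 F[-1.8  2.4  3.4] w23.7 g29 p[603.4 -15.5 268.8]
1.95 t26.4 F[-2.3  3.9  2.9] w23.4 g28 p[586.9 -20.9 267.1]
1.82 t26.9 F[-0.8  4.2  1.5] w23.5 g28 p[571.2 -26.  263.4]
1.69 t27.3 F[-1.8  5.4 -1.2] w23.6 g28 p[556.  -30.8 257.8]
1.56 t27.7 F[-1.5  5.2  0.1] w23.6 g28 p[541.6 -35.5 250.2]
```

Run:
```python
from v import *
off=3*N
for a in np.linspace(1.56,.1,12)[1:]:
    bot.servo_line(kn(a)+off,speed=65)
    if np.linalg.norm(bot.read_state()["ft_force"])>60:break
print(round(a,2),s())
print(bot.servo_line(kn(-.06)+off,speed=30,until_force=15),s())
p=bot.read_state()["ee_pos"]-off-H;print("a",np.arctan2(p@N,-p@XS))
```

```text
0.1 t32.3 F[-5.7  2.4 -0.7] w23.8 g39 p[491.8 -51.6  84.6]
False t33.2 F[-6.4  2.7 -2.3] w23.5 g40 p[501.3 -48.5  66.4]
a -0.062411317081494326
```

Run:
```python
from v import *
g=[]
for n,(u,v) in(("scene",(225,200)),("top",(287,205))):
    c=bot.read_camera(n);g.append(cv2.resize(c["image"][v-60:v+60,u-80:u+80],(400,300),interpolation=cv2.INTER_CUBIC))
c=bot.read_camera("wrist");g.append(cv2.resize(c["image"],(400,300)))
cv2.imwrite("pics/cl.png",np.vstack([np.hstack(g[:2]),np.hstack([g[2],g[2]*0])]))
```

```text
(no output)
```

View pics/cl.png

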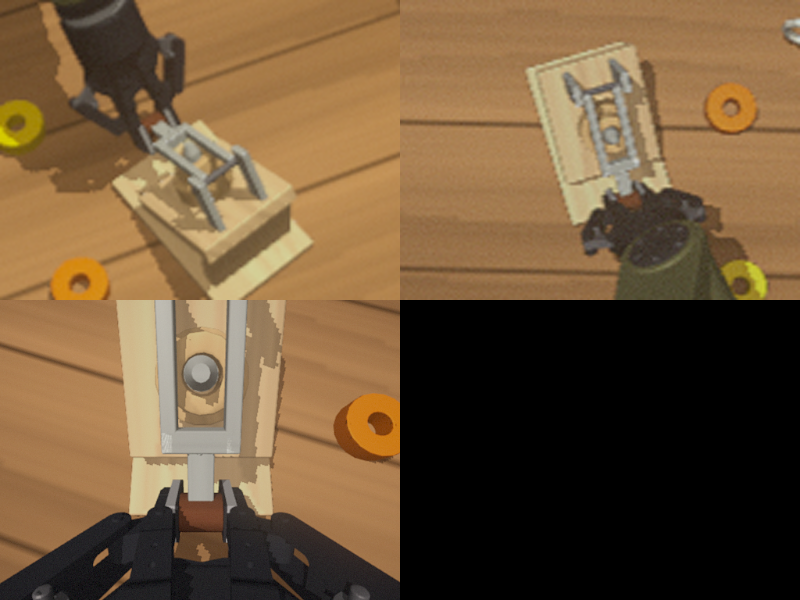

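The clamp came down with the hand: knob between the pads, fork either side of the post. I'll measure the bar's slope by depth.

```bash
cat >> v.py <<'E'
def bar():
    st=bot.read_state();c=bot.read_camera("wrist");P=cloud(c,cam(c,st)).reshape(-1,3)-F
    hsv=cv2.cvtColor(c["image"],cv2.COLOR_BGR2HSV).reshape(-1,3)
    h,a,b=P@N,P@XS,P@YS
    w=(a<25)&(a>-60)&(abs(b)<22)&(h>42)&(h<75)&(hsv[:,1]<60)&(np.hypot(a,b)>11.5)
    A=np.c_[a[w],np.ones(w.sum())];y=h[w]
    for _ in range(5):
        co=np.linalg.lstsq(A,y,rcond=None)[0];e=abs(y-A@co);A,y=A[e<2.5],y[e<2.5]
    print("bar slope -> angle",-co[0].round(4),"h at post",co[1].round(2),"n",len(y))
E
python3 - <<'E'
from v import *
bar()
print(bot.servo_line(kn(-.12)+3*N,speed=25,until_force=15),s());bar()
E
```

```text
bar slope -> angle 0.0055 h at post 56.57 n 11422
True t33.6 F[-13.2  -1.4  18.5] w23.6 g43 p[502.7 -48.   64.3]
bar slope -> angle -0.0137 h at post 55.52 n 11592
```

Run:
```python
from v import *
bot.move_gripper(60);print(s());bar()
p=bot.read_state()["ee_pos"];bot.servo_line(p+130*N,speed=150);print(s());bar();check(44,21)
g=[]
for n,(u,v) in(("scene",(225,200)),("top",(287,205))):
    c=bot.read_camera(n);g.append(cv2.resize(c["image"][v-60:v+60,u-80:u+80],(400,300),interpolation=cv2.INTER_CUBIC))
cv2.imwrite("pics/end.png",np.hstack(g))
```

```text
t34.1 F[ 0.4 -0.1  0.5] w60.0 g0 p[501.6 -47.6  63.2]
bar slope -> angle -0.0086 h at post 55.76 n 11937
t35.2 F[ 0.1 -0.7 -0. ] w60.1 g0 p[439.7 -67.4 175.1]
bar slope -> angle -0.009 h at post 55.73 n 2585
ring top h med 43.7 plane [-9.0000e-03  1.5000e-02  4.3947e+01] 940 circ 0.3 -0.8 20.7
```

View pics/end.png

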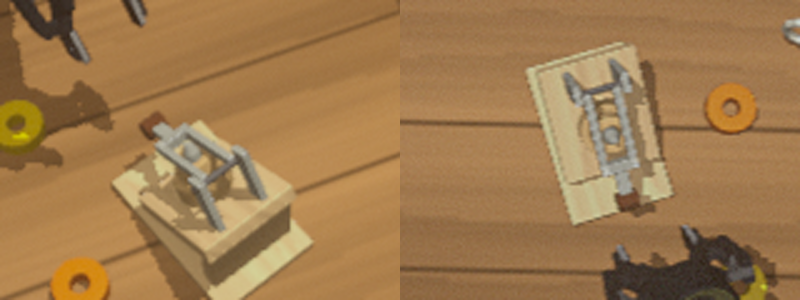

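The clamp bar lies flat on the stack (angle about 0), with its knob at (152,123) in the scene crop and the gripper clear. Handing in.

```bash
python3 -c "
from rig import bot
print(bot.finish_job())"
```

```text
the job is handed in; nothing more can be done
None
```

Job handed in at about 35 s of the 67 s allowed: the large ring and then the small ring are home on the post, the clamp bar lies flat on the stack (measured within 0.01 rad), and the gripper is clear; the bottle, mug and tape were not touched.

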